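# Make up two craft kits in compartment trays

## Robot

A 6-joint arm with a two-finger parallel gripper is mounted at the origin on the work surface. World frame = base frame: x ahead of the robot, y to its left, z up, the work surface at z = 0. Lengths are in mm, angles in rad, forces in N, time in s.
With the tool pointing down it reaches from about 350 to 725 mm from the base axis. Payload 6 kg.
Tool frame: the origin (TCP) lies on the centre line of the jaws, within the pads' length; the fingertips stand 14 mm ahead of it and the grasp point (between the pads) lies 5 mm behind it; z points along the fingers, y is the direction in which the jaws open and shut (so a half turn about z gives the same grasp; the last joint's range is limited). The gripper opens to 85 mm and grips with 20 to 120 N. Pads are 22 mm wide; open, the fingers measure 114 mm over their backs; the gripper's body (76 mm by 85 mm) begins 54 mm behind the grasp point. The pads swing forward as they close: fully open they stand 13 mm farther back than shut.
Start: joints at [1.618, 0.04, 0.085, 0, -1.615, -0.334], TCP at [169.704, 575.479, 245.261] pointing down, gripper open.
Joint ranges: [-2.56, 2.56], [-1.29, 2.01], [-1.08, 1.49], [-3.29, 1.98], [-2.81, -0.18], [-2.99, 2.99]. Speed limits (rad/s): [2.57, 2.57, 3.01, 3.14, 3.14, 3.14].

## Interface

Orientations are given as a unit quaternion [x, y, z, w].
In Python, from workcell import manip gives the robot as it stands. The module is installed in compiled form; this text tells all that it offers.
- The arm moves only by the tool drive_tool, never from a script. Its argument "rows" is one flat list of numbers, 7 for each row, row after row: the opening, from 0 (shut) to 1 (fully open), then the shift along the tool's x, y, z each as a share of 0.8 m, from -1 to 1, then the turn, a rotation vector about the tool's x, y, z each as a share of pi rad, from -1 to 1. In form: [hand, dx, dy, dz, ax, ay, az, hand, dx, dy, dz, ax, ay, az, ...]. A call has 1 to 20 rows; each row is the pose to reach, as a shift and turn from the pose commanded when the call began, along the tool's axes at that moment, turning the shorter way round; what a row does not reach only later rows make up. A row lasts 1/8 s, in which the tool goes at most 62.5 mm and 10.7 degrees, less where a joint would pass 70% of its speed; a pose out of reach is approached as far as the arm can. A call with a number of a shift or a turn outside -1 to 1 is refused whole. A call with a gripper value outside its range is refused whole. The fingers move at their own pace and stop on an object; "grip_force" is the grip in N (left out, the last holds). Time passes only in rows, so rows that repeat a pose let the fingers close. It gives the time, the measured TCP pose, the force and the opening at its end, in the units of the state.
- manip.state(): the state, without advancing time (a new reading comes with each control period).
- manip.read_camera(name): name is "side" or "top" or "wrist"; returns (picture, depth): 480x640x3 uint8, red, green, blue; 480x640 float32, mm along the optical axis (not along the pixel's ray), 0 where there is no reading.
- manip.camera_params(name): a dict with "mtx" (3x3 intrinsics, pixels), "R" (3x3) and "t" (3): a world point X has camera coordinates R X + t; the wrist camera has in their place "tool_from_camera" (4x4, takes a point from camera to tool coordinates, whose origin is the TCP and whose axes are the flange's). Camera axes: x right, y down, z forward; pixel columns grow to the right and rows downward; lengths in mm; the calibration is good to about 2 mm. A picture is of the moment at which its call begins: read the wrist's pose just before it. camera_params takes no time and is no camera call.
- manip.sign_off(): hands the job in, once; it reports no verdict.
The state is a dict: "clock": time; "joint_pos": joint angles; "qd": joint speeds; "joint_efforts": joint torques, N m; "position": TCP position; "tool_rot": TCP orientation; "force": force on the tool from outside, world axes, zero at the start; "torque": the same for the moment, N m; "gripper_width": finger opening in mm.
Only numpy, scipy, OpenCV 4.12 (cv2) and the standard library are available. Lean on these libraries where they do the work, as an engineer would, in place of code of your own. Each camera call takes 0.05 s, during which the arm holds its last target.

## Task

Make up the two workshop kits: the tray with three compartments gets the tall glue bottle, the small tape roll and the hand stamp, and the tray with two compartments gets the short glue bottle and the large tape roll. Stand each thing upright in the middle of a compartment, one thing to a compartment (any of that tray's compartments will do), and let go of it. Leave the red box, the mug and the amber jar where they are.

Things in the scene. Friction and masses are not known exactly. Their poses are not given: they have to be found in the camera images.
- tall_bottle_center (a point): Tall cream-white plastic glue bottle with a pointed orange nozzle, standing upright. 100 mm high; its round straight body is 52 mm across up to 72 mm above its base. Its origin is at its centre, half-way up; z is up. Take it at or up to 10 mm above its centre.
- short_bottle_center (a point): Short glue bottle of the same make and colours, standing upright. 70 mm high; its round straight body is 34 mm across up to 42 mm above its base. Its origin is at its centre, half-way up; z is up. Take it at its centre.
- large_roll_center (a point): Large roll of tan masking tape, its hole upright: 60 mm across, 50 mm high, hole 38 mm across. Its origin is at its centre, half-way up; z is up. Take it about 10 mm above its centre, so that the fingertips stay clear of the rim and dividers of the tray on setting down. Hold it across its outside.
- small_roll_center (a point): Small roll of tan masking tape, its hole upright: 42 mm across, 50 mm high, hole 24 mm across. Its origin is at its centre, half-way up; z is up. Take it about 10 mm above its centre, so that the fingertips stay clear of the rim and dividers of the tray on setting down. Hold it across its outside.
- stamp_center (a point): Wooden hand stamp standing on its printing face: a square base 46 x 46 mm, 18 mm high, with an upright round dark wooden handle in its middle, 26 mm across (from 28 to 62 mm above the table), 68 mm high in all. Its origin is at its centre, half-way up; z is up. Hold it by the handle, 8 to 16 mm above its centre, so that the fingertips clear the base.
- long_tray: Fixed plywood tray with three square compartments in a row: 268 x 92 mm outside, 10 mm high. Origin at the centre of its underside; x along the row, y across. The floor is 4 mm above the underside, rim and dividers are 4 mm thick and rise 6 mm above the floor. Compartments are 84 mm square inside, their middles at x = -88, 0 and +88 mm, y = 0.
- short_tray: Fixed plywood tray with two square compartments in a row: 180 x 92 mm outside, 10 mm high. Origin at the centre of its underside; x along the row, y across. The floor is 4 mm above the underside, rim and dividers are 4 mm thick and rise 6 mm above the floor. Compartments are 84 mm square inside, their middles at x = -44 and +44 mm, y = 0.
- red_box: Red closed box, a bystander, 70 x 150 mm (x, y), 45 mm high. Origin at the centre of its underside.
- mug: White mug, a bystander, 76 mm across at the rim, 85 mm high, with a handle at its +y side. Origin at the centre of its underside.
- jar: Amber glass jar with a steel lid, a bystander, 52 mm across, 55 mm high. Origin at the centre of its underside.
Mind the look-alikes: they are no part of the job. Leave any yellow look-alike of the part that bears large_roll_center alone. Leave any green look-alike of the part that bears tall_bottle_center alone.

How it is judged (in metres and radians):
At the end, for the whole second after the job is handed in: Tall bottle, small roll and stamp stand in the three-compartment tray, short bottle and large roll in the other, one per compartment: height within 5 mm of the floor, within 15 mm of the middle along and across, upright within 0.12 rad, at rest, released ((x of tall_bottle_center in the frame of long_tray between -0.103 and -0.073 m or x of tall_bottle_center in the frame of long_tray between -0.015 and 0.015 m or x of tall_bottle_center in the frame of long_tray between 0.073 and 0.103 m) and y of tall_bottle_center in the frame of long_tray between -0.015 and 0.015 m and z of tall_bottle_center in the frame of long_tray between 0.049 and 0.059 m and angle between each of tall_bottle_center, small_roll_center, stamp_center, short_bottle_center, large_roll_center's own z axis and vertical below 0.12 rad and linear speed of each of tall_bottle, small_roll, stamp, short_bottle, large_roll below 0.02 m/s and contact force between the fingers and tall_bottle below 0.1 N and (x of small_roll_center in the frame of long_tray between -0.103 and -0.073 m or x of small_roll_center in the frame of long_tray between -0.015 and 0.015 m or x of small_roll_center in the frame of long_tray between 0.073 and 0.103 m) and y of small_roll_center in the frame of long_tray between -0.015 and 0.015 m and z of small_roll_center in the frame of long_tray between 0.024 and 0.034 m and contact force between the fingers and small_roll below 0.1 N and (x of stamp_center in the frame of long_tray between -0.103 and -0.073 m or x of stamp_center in the frame of long_tray between -0.015 and 0.015 m or x of stamp_center in the frame of long_tray between 0.073 and 0.103 m) and y of stamp_center in the frame of long_tray between -0.015 and 0.015 m and z of stamp_center in the frame of long_tray between 0.033 and 0.043 m and contact force between the fingers and stamp below 0.1 N and (x of short_bottle_center in the frame of short_tray between -0.059 and -0.029 m or x of short_bottle_center in the frame of short_tray between 0.029 and 0.059 m) and y of short_bottle_center in the frame of short_tray between -0.015 and 0.015 m and z of short_bottle_center in the frame of short_tray between 0.034 and 0.044 m and contact force between the fingers and short_bottle below 0.1 N and (x of large_roll_center in the frame of short_tray between -0.059 and -0.029 m or x of large_roll_center in the frame of short_tray between 0.029 and 0.059 m) and y of large_roll_center in the frame of short_tray between -0.015 and 0.015 m and z of large_roll_center in the frame of short_tray between 0.024 and 0.034 m and contact force between the fingers and large_roll below 0.1 N); the robot touches nothing.
It fails at once if the red box is moved by more than 20 mm (distance of red_box from where it was at the start of the episode above 0.02 m).
It fails at once if the mug is moved by more than 20 mm (distance of mug from where it was at the start of the episode above 0.02 m).
It fails at once if the amber jar is moved by more than 20 mm (distance of jar from where it was at the start of the episode above 0.02 m).
It also fails if it takes over 136 s, if anything falls off the work surface, if the arm or the gripper's body presses on something with over 40 N, if the wrist force passes 120 N, or if a joint passes its speed limit or range.

## Working session

There is one attempt and no reset: what is moved stays moved. The work goes in short steps, Python scripts to look and compute and a tool call to move; the robot and the scene stay as the last step left them, time stands still between calls to the robot, and variables do not carry over. Pictures are saved under pics/ and viewed, and the job is handed in when it is done.

Besides the shell and the picture viewer there is one more tool, called after "Request:" as name(argument=value, ...) on one line, values as JSON. drive_tool: Moves the arm, as the interface text tells. Its arguments: {"type":"object","properties":{"rows":{"type":"array","items":{"type":"number"}},"grip_force":{"type":"number"}},"required":["rows"]}

```bash
mkdir -p pics; python3 - <<'E'
from workcell import manip
import cv2,numpy as np
np.set_printoptions(precision=4,suppress=True)
print(manip.state())
for n in("side","top","wrist"):
    p,d=manip.read_camera(n); cv2.imwrite(f"pics/{n}0.png",p[:,:,::-1]); np.save(f"pics/{n}0.npy",d)
    print(n,manip.camera_params(n))
E
```

```text
{'clock': 0.0, 'joint_pos': array([ 1.6177,  0.0408,  0.0838, -0.0005, -1.6155, -0.3337]), 'qd': array([ 0.0012,  0.0018,  0.0013, -0.0009,  0.    ,  0.0005]), 'joint_efforts': array([  0.0001, -36.8198,  34.7414,   6.9325,  -0.0054,   0.    ]), 'position': array([169.5537, 575.2196, 244.279 ]), 'tool_rot': array([ 0.9897, -0.1429, -0.0001,  0.0009]), 'force': array([ 0.7382, -0.5934, -0.3723]), 'torque': array([0.0268, 0.0041, 0.0123]), 'gripper_width': 85.70722871003463}
side {'mtx': array([[560.1411,   0.    , 310.4356],
       [  0.    , 560.1411, 242.1764],
       [  0.    ,   0.    ,   1.    ]]), 'R': array([[ 0.6793, -0.7338,  0.0041],
       [-0.3813, -0.3578, -0.8524],
       [ 0.627 ,  0.5775, -0.5229]]), 't': array([-414.5274,  274.1675,  651.737 ])}
top {'mtx': array([[526.0082,   0.    , 316.4628],
       [  0.    , 526.0082, 233.624 ],
       [  0.    ,   0.    ,   1.    ]]), 'R': array([[-0.0083, -0.9998,  0.0197],
       [-0.9943,  0.0061, -0.1063],
       [ 0.1061, -0.0205, -0.9941]]), 't': array([ -8.582 , 602.7537, 868.453 ])}
wrist {'mtx': array([[423.6468,   0.    , 314.9122],
       [  0.    , 423.6468, 240.3759],
       [  0.    ,   0.    ,   1.    ]]), 'tool_from_camera': array([[   0.0013,   -0.9465,   -0.3228,   83.4382],
       [   1.    ,    0.001 ,    0.0008,    1.5298],
       [  -0.0005,   -0.3228,    0.9465, -127.2949],
       [   0.    ,    0.    ,    0.    ,    1.    ]])}
```

View pics/top0.png

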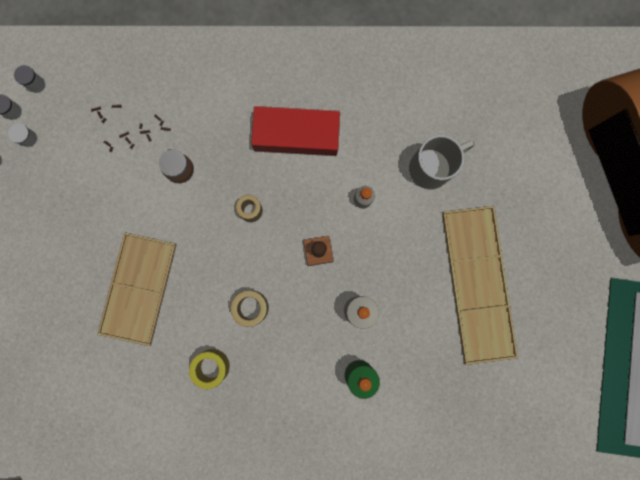

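View pics/side0.png

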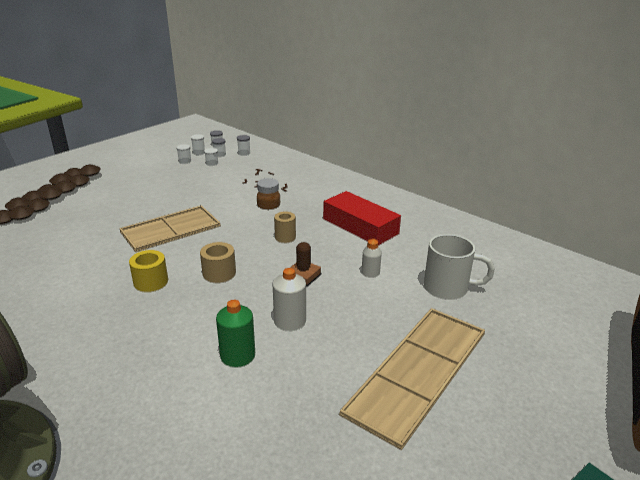

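View pics/wrist0.png

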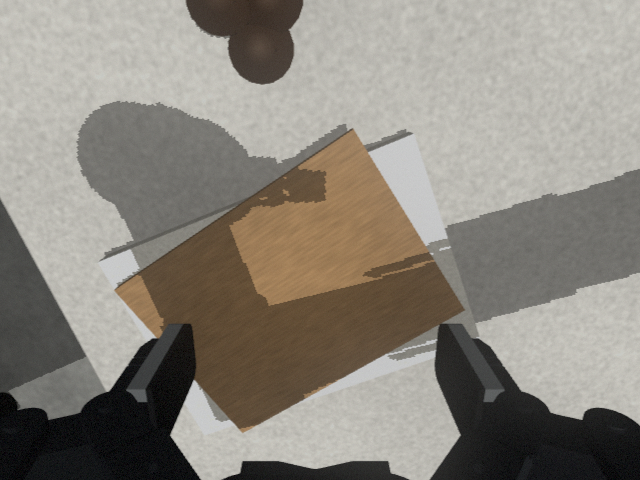

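The top view shows these parts:

| Thing | Pixel |
|---|---|
| Tall bottle (cream) | (362,312) |
| Green look-alike | (363,380) |
| Short bottle | (365,196) |
| Small roll | (248,208) |
| Large roll (tan) | (248,309) |
| Yellow look-alike | (208,370) |
| Stamp | (319,250) |
| Red box | (296,130) |
| Mug | (440,160) |
| Jar | (175,165) |
| Long tray | (480,285) |
| Short tray | (137,289) |

I'll measure these next from both cameras.

```bash
cat > h.py <<'E'
import numpy as np,cv2
np.set_printoptions(precision=4,suppress=True)
from workcell import manip
def bp(n,d):
    P=manip.camera_params(n);K=P["mtx"]
    v,u=np.mgrid[0:480,0:640]
    c=np.stack([(u-K[0,2])/K[0,0]*d,(v-K[1,2])/K[1,1]*d,d],-1)
    w=(c-P["t"])@P["R"]
    w[d<=0]=np.nan
    return w
def ray(n,u,v):
    P=manip.camera_params(n);R=P["R"];o=-R.T@P["t"]
    r=R.T@np.linalg.inv(P["mtx"])@np.array([u,v,1.]);return o,r/np.linalg.norm(r)
def tri(a,b):
    (o1,r1),(o2,r2)=a,b
    A=np.stack([r1,-r2],1);s=np.linalg.lstsq(A,o2-o1,rcond=None)[0]
    p,q=o1+s[0]*r1,o2+s[1]*r2;return (p+q)/2,np.linalg.norm(p-q)
def planez(n,u,v,z):
    o,r=ray(n,u,v);return o+r*(z-o[2])/r[2]
E
python3 - <<'E'
from h import *
for n in("top","side"):
    w=bp(n,np.load(f"pics/{n}0.npy")); 
    ok=(w[...,0]>250)&(w[...,0]<800)&(abs(w[...,1])<480)
    print(n,"table z",np.nanmedian(w[...,2][ok]))
    m=(ok&(w[...,2]>14)).astype(np.uint8)
    k,L,S,C=cv2.connectedComponentsWithStats(m)
    for i in range(1,k):
        if S[i,4]<60: continue
        p=w[L==i]; top=np.percentile(p[:,2],98); t=p[p[:,2]>top-5]
        print(np.round(C[i]),S[i,4],"zmax %.1f"%top,"top-centre",np.round((t.min(0)+t.max(0))/2,1),"topext",np.round(np.ptp(t,axis=0),1),"med",np.round(np.median(t,0),1))
a=cv2.imread("pics/top0.png")
b=cv2.resize(a[200:370,430:530],None,fx=4,fy=4,interpolation=cv2.INTER_CUBIC)[:600]
c=cv2.resize(a[225:355,90:190],None,fx=4,fy=4,interpolation=cv2.INTER_CUBIC)
cv2.imwrite("pics/lt.png",cv2.resize(a[200:370,430:530],None,fx=3.5,fy=3.5,interpolation=cv2.INTER_CUBIC));cv2.imwrite("pics/st.png",c)
cv2.imwrite("pics/parts.png",cv2.resize(a[180:405,180:390],None,fx=2.6,fy=2.6,interpolation=cv2.INTER_CUBIC))
E
```

```text
top table z 1.5419650052644578
[296. 135.] 2830 zmax 49.2 top-centre [773.4  22.6  48.1] topext [ 53.2 151.7   7.8] med [775.3  19.4  46.3]
[439. 160.] 1591 zmax 88.2 top-centre [ 722.4 -217.    86.9] topext [74.3 75.   7.3] med [ 722.8 -219.5   86. ]
[175. 165.] 846 zmax 58.8 top-centre [722.9 228.8  57. ] topext [45.3 45.   6.4] med [722.5 229.3  56.2]
[364. 196.] 354 zmax 72.3 top-centre [666.9 -95.   70.5] topext [15.1 16.7  6.5] med [666.8 -94.9  69.3]
[249. 208.] 454 zmax 53.6 top-centre [647.5 102.3  52.7] topext [39.4 40.6  8.1] med [646.6 103.6  51.1]
[318. 250.] 698 zmax 70.7 top-centre [575.3 -16.2  69.1] topext [23.1 23.1  6.3] med [575.  -16.1  68.7]
[249. 308.] 731 zmax 53.8 top-centre [478.2 100.5  52.1] topext [58.9 57.6  6.5] med [476.9 101.   51.2]
[361. 312.] 881 zmax 101.0 top-centre [471.1 -84.9  99.6] topext [17.1 16.1  7.1] med [470.5 -84.7  99.7]
[208. 369.] 909 zmax 54.2 top-centre [379.  167.2  52.2] topext [57.6 58.6  6.1] med [378.9 167.5  51.2]
[362. 379.] 1016 zmax 100.7 top-centre [361.3 -83.9  99.9] topext [17.3 16.8  8.1] med [362.  -84.3  99.2]
side 
[... 179 characters left out ...]
97.2  65.2] topext [18.5 17.  11.5] med [661.6 -99.2  65.4]
[285. 224.] 498 zmax 50.3 top-centre [645.6 101.   48.2] topext [43.2 40.7  5.8] med [644.7 100.7  48.6]
[453. 264.] 2760 zmax 84.6 top-centre [ 720.5 -218.2   82.9] topext [78.1 76.1  6.6] med [ 716.6 -220.5   83.2]
[217. 259.] 1044 zmax 50.3 top-centre [476.4  99.3  48.3] topext [60.9 60.2  5.8] med [474.9  98.8  48.8]
[293. 287.] 2191 zmax 97.1 top-centre [468.7 -86.2  96.3] topext [18.2 19.7  8.4] med [466.5 -88.2  97.1]
[148. 268.] 1119 zmax 50.5 top-centre [376.9 166.5  48.7] topext [59.2 62.   6.3] med [376.  164.4  48.8]
[235. 331.] 1890 zmax 97.6 top-centre [359.5 -85.3  96.7] topext [17.9 18.1  8. ] med [357.1 -87.   97.1]
```

View pics/lt.png

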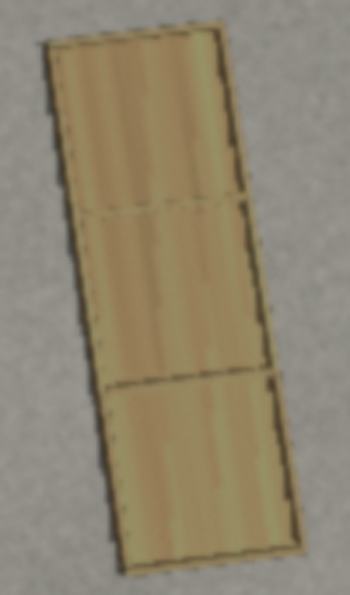

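View pics/st.png

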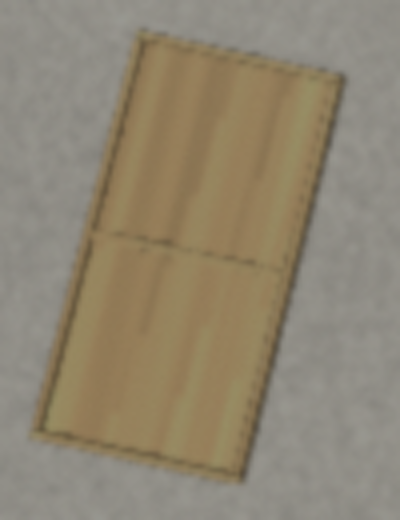

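View pics/parts.png

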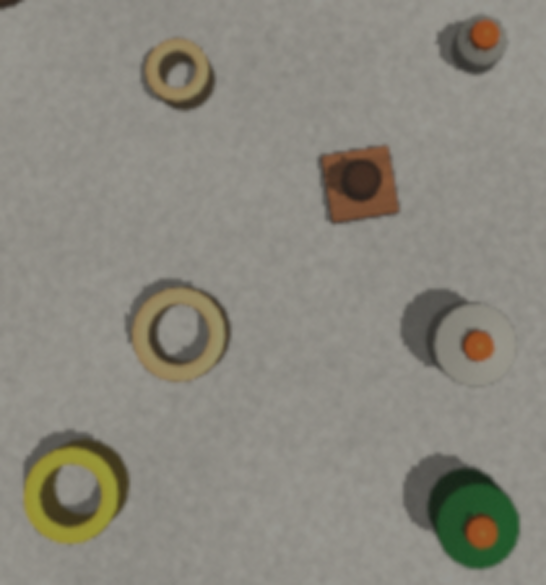

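The crops confirm the choice: tan large roll and cream tall bottle, with the yellow roll and green bottle as the look-alikes. Next, the tray corners from both views.

```bash
python3 - <<'E'
from h import *
T={"long":([(46,42),(225,24),(304,552),(125,573)],3.5,(430,200),[(432,310),(485,330),(402,445),(341,413)]),
"short":([(140,32),(343,76),(241,481),(35,437)],4,(90,225),[(200,206),(219,224),(138,248),(121,231)])}
for k,(c,s,o,sd) in T.items():
    pt=[((x+.5)/s-.5+o[0],(y+.5)/s-.5+o[1]) for x,y in c]
    W=np.array([planez("top",*p,10) for p in pt])
    print(k,W[:,:2].round(1).tolist(),"edges",[round(float(np.linalg.norm(W[i]-W[(i+1)%4])),1) for i in range(4)],"ctr",W.mean(0).round(1))
    d=(W[0]+W[1]-W[2]-W[3]);print(" yaw deg of long axis",np.degrees(np.arctan2(d[1],d[0])))
    V=np.array([planez("side",*p,10) for p in sd]);print(" side ctr",V.mean(0).round(1)); 
    # order in side may differ
    for p in pt:
        print("  tri",min((tri(ray("top",*p),ray("side",*q)) for q in sd),key=lambda r:r[1]))
    for n in("top","side"):
        w=bp(n,np.load(f"pics/{n}0.npy")); cc=W.mean(0); u=d/np.linalg.norm(d);
        r=w-cc; a=abs(r@np.array([u[0],u[1],0])); b=abs(r@np.array([-u[1],u[0],0]))
        m=(a>8)&(a<35)&(b<35); m2=(a<200)&(b>70)&(b<90)&(w[...,2]<15); print(n,"floor",np.nanmedian(w[m][:,2]),"table near",np.nanmedian(w[m2][:,2]))
# orange tips
w0=cv2.imread("pics/top0.png");w1=cv2.imread("pics/side0.png")
for nm,im in(("top",w0),("side",w1)):
    h=cv2.cvtColor(im,cv2.COLOR_BGR2HSV); m=((h[...,0]<15)&(h[...,1]>170)&(h[...,2]>130)&(h[...,0]>5)).astype(np.uint8)
    k,L,S,C=cv2.connectedComponentsWithStats(m); print(nm,[(C[i].round(1),S[i,4]) for i in range(1,k) if S[i,4]>20])
# stamp side
w=bp("side",np.load("pics/side0.npy")); sel=w[235:270,290:318]; z=sel[...,2]; m=(z>55); p=sel[m]; print("stamp side top",p.min(0),p.max(0))
w=bp("top",np.load("pics/top0.npy")); 
m=(w[...,2]>12)&(w[...,2]<25); m[:225]=0;m[275:]=0;m[:,:295]=0;m[:,340:]=0
uv=np.argwhere(m)[:,::-1].astype(np.float32); 
XY=w[m][:,:2].astype(np.float32); print("stamp base",cv2.minAreaRect(XY))
# big brown thing on right
m=(w[...,1]<-330)&(w[...,2]>14)
print("right stuff", w[m][:,0:3].min(0), w[m].max(0))
E
```

```text
long [[642.8, -237.5], [651.6, -329.1], [388.4, -356.6], [379.2, -267.5]] edges [92.0, 264.6, 89.5, 265.3] ctr [ 515.5 -297.7   10. ]
 yaw deg of long axis 6.2379079579041745
 side ctr [ 511.9 -301.    10. ]
  tri (array([ 643.8398, -239.2221,    3.9702]), np.float64(0.3838326199010038))
  tri (array([ 651.6067, -329.2656,    9.2057]), np.float64(0.2584554303250405))
  tri (array([ 388.1259, -357.8012,    7.3433]), np.float64(0.3562177557219124))
  tri (array([ 378.2364, -269.2791,    3.8043]), np.float64(0.2666133812218702))
top floor 5.221670715945891 table near 1.2574575081278312
side floor 3.437907136474581 table near -0.48881944735958827
short [[608.9, 320.9], [589.0, 232.6], [416.0, 272.3], [435.3, 360.1]] edges [90.6, 177.6, 89.9, 177.9] ctr [512.3 296.5  10. ]
 yaw deg of long axis -12.840936327853711
 side ctr [507.6 289.7  10. ]
  tri (array([608.2534, 323.2187,   5.9713]), np.float64(2.742383894526294))
  tri (array([588.5911, 235.0228,   3.6093]), np.float64(2.6755343430928504))
  tri (array([417.4139, 271.6128,   8.1507]), np.float64(3.973513493358034))
  tri (array([435.6683, 362.711 ,   1.2347]), np.float64(2.4873725780739204))
top floor 5.091549359158199 table near 1.1315464560291146
side floor 3.143783416844074 table near -0.8589146049523821
top [(array([366.3, 192.7]), np.int32(62)), (array([363.6, 312.8]), np.int32(77)), (array([364.7, 384.5]), np.int32(80))]
side [(array([372.7, 242.7]), np.int32(56)), (array([288.9, 271.9]), np.int32(67)), (array([232.8, 304.9]), np.int32(90))]
stamp side top [470.1266 -88.1624  55.4507] [582.2129  -4.8174 100.5142]
stamp base ((575.3672485351562, -15.901487350463867), (46.149383544921875, 45.9728889465332), 8.90945053100586)
right stuff [ 389.6556 -573.0902   14.0055] [ 869.3656 -334.0903  157.3947]
```

Request:
drive_tool(rows=[1,0.537,0.4615,0.0566,0,0,-0.0913,1,0.537,0.4615,0.0566,0,0,-0.0913,1,0.537,0.4615,0.0566,0,0,-0.0913,1,0.537,0.4615,0.0566,0,0,-0.0913,1,0.537,0.4615,0.0566,0,0,-0.0913,1,0.537,0.4615,0.0566,0,0,-0.0913,1,0.537,0.4615,0.0566,0,0,-0.0913,1,0.537,0.4615,0.0566,0,0,-0.0913,1,0.537,0.4615,0.0566,0,0,-0.0913,1,0.537,0.4615,0.0566,0,0,-0.0913,1,0.537,0.4615,0.0566,0,0,-0.0913,1,0.537,0.4615,0.0566,0,0,-0.0913,1,0.537,0.4615,0.0566,0,0,-0.0913,1,0.537,0.4615,0.0566,0,0,-0.0913], grip_force=40)

```text
clock: 1.9
position: [477.1, 100.7, 200.2]
tool_rot: [1.0, 0.001, 0.0, -0.0]
force: [0.3, -0.7, 0.3]
gripper_width: 85.6
```

```bash
cat >> h.py <<'E'
from scipy.spatial.transform import Rotation as Ro
def wristw(tag):
    s=manip.state();p,d=manip.read_camera("wrist");cv2.imwrite(f"pics/{tag}.png",p[:,:,::-1])
    P=manip.camera_params("wrist");K=P["mtx"];v,u=np.mgrid[0:480,0:640]
    c=np.stack([(u-K[0,2])/K[0,0]*d,(v-K[1,2])/K[1,1]*d,d,np.ones_like(d)],-1)
    t=(c@P["tool_from_camera"].T)[...,:3]
    w=t@Ro.from_quat(s["tool_rot"]).as_matrix().T+s["position"]; w[d<=0]=np.nan
    return p,w,s
E
python3 - <<'E'
from h import *
p,w,s=wristw("w1")
m=((abs(w[...,0]-477)<45)&(abs(w[...,1]-100)<40)&(w[...,2]>42)&(w[...,2]<60)); q=w[m]
print(m.sum(),q.min(0),q.max(0),(q.min(0)+q.max(0))/2,np.median(q[:,2]))
m=np.nan_to_num(w[...,2],nan=99)<12; print("table",np.nanmedian(w[...,2][m]))
w=bp("top",np.load("pics/top0.npy")); m=(w[...,1]<-330)&(w[...,2]>18);k,L,S,C=cv2.connectedComponentsWithStats(m.astype(np.uint8))
for i in range(1,k):
  if S[i,4]>20: print(C[i],w[L==i].min(0),w[L==i].max(0))
E
```

```text
3565 [448.326   70.4596  42.0331] [507.2226 129.3984  51.0257] [477.7743  99.929   46.5294] 48.513769137344696
table -1.1584987923618542
[618.1236 142.6895] [ 559.0622 -573.0902   18.004 ] [ 869.3656 -480.9237  157.3947]
```

View pics/w1.png

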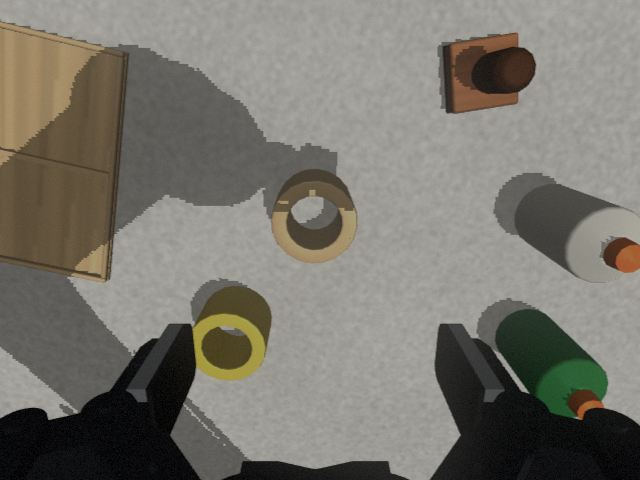

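The wrist view agrees with the other two: the tan roll, at pixel (315,220), sits at (477.8, 99.9). I'll descend, grip and lift.

Request:
drive_tool(rows=[1,0,0,0.07,0,0,0,1,0,0,0.14,0,0,0,1,0,0,0.19,0,0,0,1,0,0,0.2125,0,0,0,1,0,0,0.2125,0,0,0,0,0,0,0.2125,0,0,0,0,0,0,0.2125,0,0,0,0,0,0,0.2125,0,0,0,0,0,0,0.2125,0,0,0,0,0,0,0.2125,0,0,0,0,0,0,0.2125,0,0,0], grip_force=40)

```text
clock: 3.32
position: [478.8, 100.5, 32.6]
tool_rot: [1.0, 0.0, 0.002, -0.001]
force: [-0.8, 1.3, 6.4]
gripper_width: 59.7
```

Request:
drive_tool(rows=[0,0,0,-0.06,0,0,0,0,0,0,-0.13,0,0,0,0,0,0,-0.1875,0,0,0,0,-0.0106,-0.06,-0.1875,0,0,0,0,-0.0106,-0.13,-0.1875,0,0,0,0,-0.0106,-0.2,-0.1875,0,0,0,0,-0.0106,-0.2575,-0.1875,0,0,0,0,-0.0106,-0.2575,-0.1875,0,0,0,0,-0.0106,-0.2575,-0.1875,0,0,0])

```text
clock: 4.45
position: [468.8, 305.7, 180.3]
tool_rot: [1.0, 0.0, 0.0, 0.0]
force: [1.1, 0.6, -0.7]
gripper_width: 59.6
```

```bash
python3 - <<'E'
from h import *
p,w,s=wristw("w2"); np.save("pics/w2.npy",w); print(s["position"],s["gripper_width"])
E
```

```text
[468.8043 305.7158 180.2828] 59.62848849325119
```

View pics/w2.png

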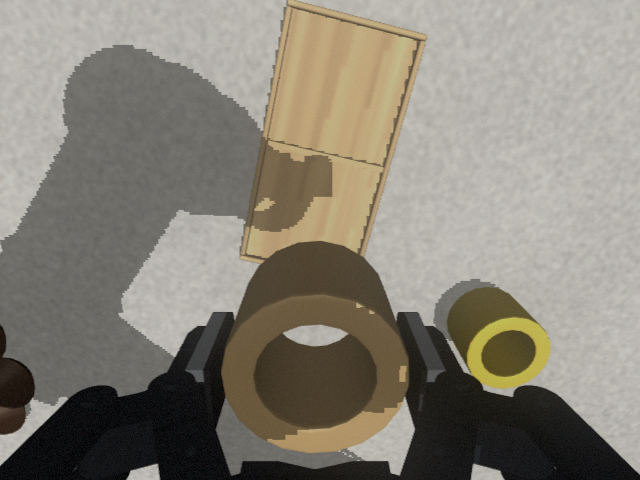

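```bash
python3 - <<'E'
from h import *
w=np.load("pics/w2.npy"); 
for u,v in [(289,4),(423,40),(243,256),(266,141),(382,165)]:
    print((u,v),w[v-1:v+2,u-1:u+2].reshape(-1,3).mean(0), w[v,u])
E
```

```text
(289, 4) [606.2433 320.3691   8.5346] [606.1354 320.3364   9.1315]
(423, 40) [585.9461 234.4963   7.7799] [585.769  234.865    9.3561]
(243, 256) [437.0514 358.2705   8.0371] [437.3266 358.1413   8.7564]
(266, 141) [522.2164 337.8052   8.2829] [522.0128 338.0371   6.2183]
(382, 165) [505.0241 255.9429   3.1415] [504.9261 255.8421   2.5124]
```

Request:
drive_tool(rows=[0,0,0,0.06,0,0,0,0,0,0,0.12,0,0,0,0,0,0,0.16,0,0,0,0,0,0,0.175,0,0,0,0,0,0,0.18,0,0,0,0,0,0,0.18,0,0,0,0,0,0,0.18,0,0,0])

```text
clock: 5.38
position: [469.4, 306.4, 37.5]
tool_rot: [1.0, 0.0, 0.001, -0.001]
force: [0.4, 0.1, -1.6]
gripper_width: 59.8
```

Request:
drive_tool(rows=[0,0,0,0.0015,0,0,0,1,0,0,0.0015,0,0,0,1,0,0,0.0015,0,0,0,1,0,0,0.0015,0,0,0,1,0,0,0.0015,0,0,0,1,0,0,-0.05,0,0,0,1,0,0,-0.12,0,0,0,1,0,0,-0.19,0,0,0,1,0,0,-0.205,0,0,0])

```text
clock: 6.5
position: [470.2, 306.7, 205.2]
tool_rot: [1.0, 0.0, 0.003, -0.003]
force: [0.2, -0.2, 0.1]
gripper_width: 85.3
```

Request:
drive_tool(rows=[1,0.2455,0.5025,0,0,0,0,1,0.2455,0.5025,0,0,0,0,1,0.2455,0.5025,0,0,0,0,1,0.2455,0.5025,0,0,0,0,1,0.2455,0.5025,0,0,0,0,1,0.2455,0.5025,0,0,0,0,1,0.2455,0.5025,0,0,0,0,1,0.2455,0.5025,0,0,0,0,1,0.2455,0.5025,0,0,0,0,1,0.2455,0.5025,0,0,0,0,1,0.2455,0.5025,0,0,0,0])

```text
clock: 7.88
position: [665.1, -94.8, 200.5]
tool_rot: [1.0, 0.001, 0.0, -0.0]
force: [-0.5, -0.4, 0.7]
gripper_width: 85.0
```

```bash
python3 - <<'E'
from h import *
p,w,s=wristw("w3"); print(s["position"])
q=w[(abs(w[...,0]-665)<30)&(abs(w[...,1]+96)<30)&(w[...,2]>58)&(w[...,2]<75)]; print(len(q),(q.min(0)+q.max(0))/2,q.max(0))
p,d=manip.read_camera("top"); cv2.imwrite("pics/t1.png",p[:,:,::-1]); W=bp("top",d)
q=W[(abs(W[...,0]-469)<45)&(abs(W[...,1]-306)<45)&(W[...,2]>45)]; print("roll",(q.min(0)+q.max(0))/2,np.median(q[:,2]))
E
```

```text
[665.0923 -94.7777 200.542 ]
663 [667.1612 -97.238   64.13  ] [676.3233 -87.9659  70.1797]
roll [468.8446 305.4534  51.977 ] 54.837591879611004
```

View pics/t1.png

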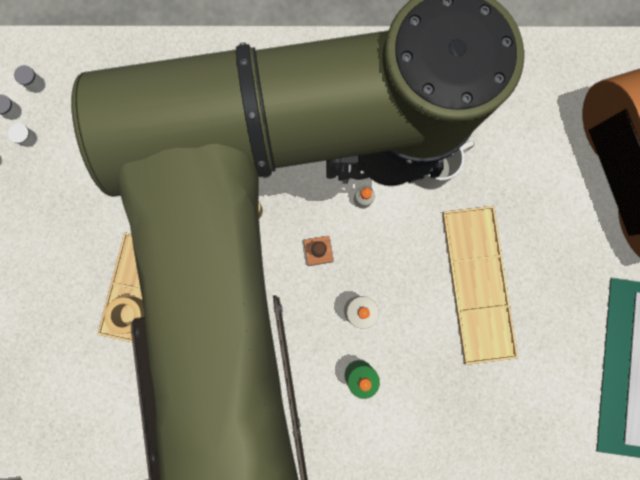

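View pics/w3.png

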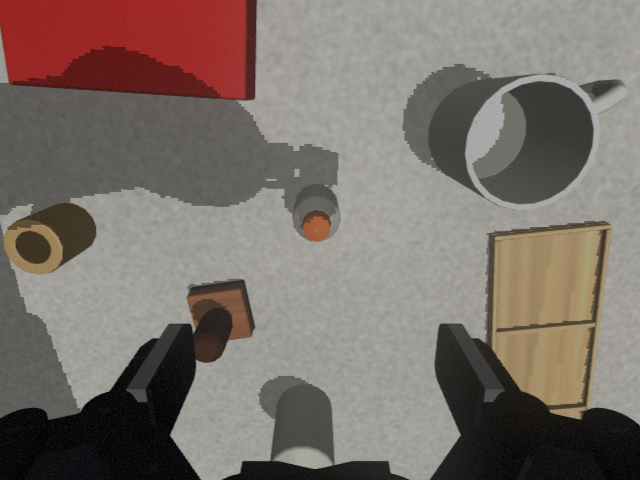

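Request:
drive_tool(rows=[1,0.001,0,0.07,0,0,0,1,0.001,0,0.14,0,0,0,1,0.001,0,0.19,0,0,0,1,0.001,0,0.211,0,0,0,1,0.001,0,0.211,0,0,0,0,0.001,0,0.211,0,0,0,0,0.001,0,0.211,0,0,0,0,0.001,0,0.211,0,0,0,0,0.001,0,0.211,0,0,0,0,0.001,0,0.211,0,0,0,0,0.001,0,0.211,0,0,0,0,0.001,0,0.211,0,0,0,0,0.001,0,0.211,0,0,0], grip_force=40)

```text
clock: 9.6
position: [666.8, -96.2, 32.7]
tool_rot: [1.0, 0.0, 0.001, 0.0]
force: [-0.2, 0.5, 5.5]
gripper_width: 32.5
```

Request:
drive_tool(rows=[0,0,0,-0.07,0,0,0,0,0,0,-0.14,0,0,0,0,0,0,-0.2,0,0,0,0,-0.1395,-0.478,-0.2125,0,0,0,0,-0.1395,-0.478,-0.2125,0,0,0,0,-0.1395,-0.478,-0.2125,0,0,0,0,-0.1395,-0.478,-0.2125,0,0,0,0,-0.1395,-0.478,-0.2125,0,0,0,0,-0.1395,-0.478,-0.2125,0,0,0,0,-0.1395,-0.478,-0.2125,0,0,0,0,-0.1395,-0.478,-0.2125,0,0,0,0,-0.1395,-0.478,-0.2125,0,0,0,0,-0.1395,-0.478,-0.2125,0,0,0])

```text
clock: 11.22
position: [554.9, 284.9, 201.2]
tool_rot: [1.0, -0.001, -0.0, 0.0]
force: [0.3, 0.4, 0.1]
gripper_width: 32.2
```

```bash
python3 - <<'E'
from h import *
p,w,s=wristw("w4"); print(s["position"],s["gripper_width"])
E
```

```text
[554.9361 284.9432 201.2054] 32.19958894691418
```

View pics/w4.png

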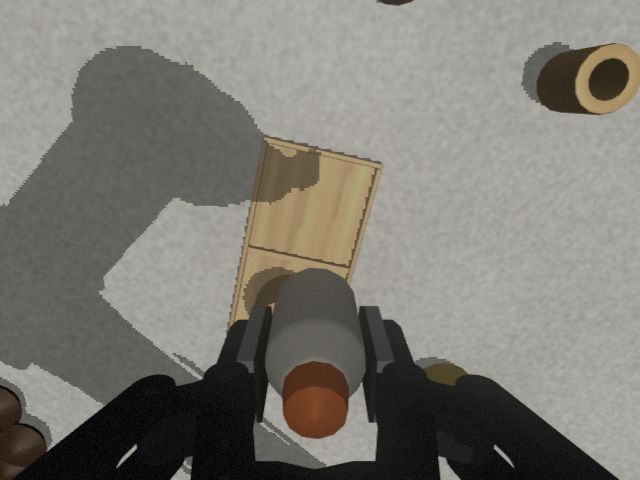

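Request:
drive_tool(rows=[0,0,0,0.07,0,0,0,0,0,0,0.14,0,0,0,0,0,0,0.185,0,0,0,0,0,0,0.2,0,0,0,0,0,0,0.206,0,0,0,0,0,0,0.2075,0,0,0,0,0,0,0.2075,0,0,0,1,0,0,0.2075,0,0,0,1,0,0,0.2075,0,0,0,1,0,0,0.2075,0,0,0,1,0,0,0.2075,0,0,0,1,0,0,0.2075,0,0,0,1,0,0,0.13,0,0,0,1,0,0,0.06,0,0,0,1,0,0,0,0,0,0,1,0,0,0,0,0,0])

```text
clock: 13.28
position: [556.1, 287.0, 207.0]
tool_rot: [1.0, 0.0, 0.004, -0.003]
force: [0.1, -0.1, -0.3]
gripper_width: 85.1
```

```bash
python3 - <<'E'
from h import *
p,w,s=wristw("w5"); print(s["position"],s["gripper_width"])
q=w[(abs(w[...,0]-555)<30)&(abs(w[...,1]-286)<30)&(w[...,2]>58)]; print("bottle",len(q),(q.min(0)+q.max(0))/2,q.max(0))
q=w[(abs(w[...,0]-646)<30)&(abs(w[...,1]-102)<30)&(w[...,2]>42)]; print("small",len(q),(q.min(0)+q.max(0))/2,q.max(0))
E
```

```text
[556.0893 287.0438 207.0364] 85.1451991354512
bottle 5577 [560.3336 285.9992 167.3069] [574.0913 315.9851 276.588 ]
small 2917 [647.4534 102.488   46.5458] [668.2215 123.9405  51.087 ]
```

View pics/w5.png

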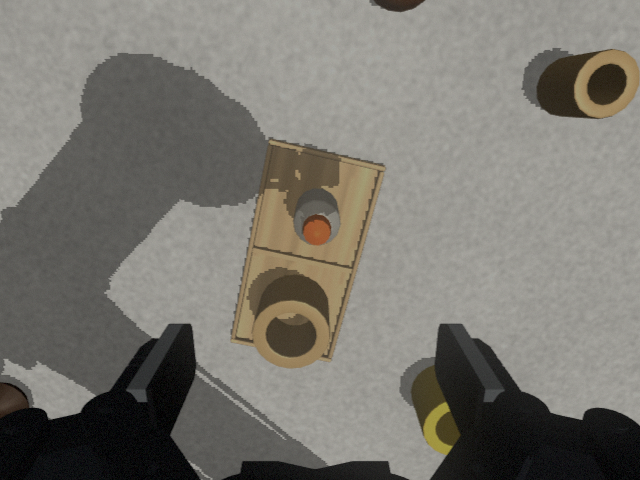

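Both items stand in the short tray: the bottle at pixel (317,225) and the roll at (291,325). Next is the small roll.

Request:
drive_tool(rows=[1,0.115,0.231,0,0,0,0,1,0.115,0.231,0,0,0,0,1,0.115,0.231,0,0,0,0,1,0.115,0.231,0,0,0,0,1,0.115,0.231,0,0,0,0,1,0.115,0.231,0,0,0,0,1,0.115,0.231,0.07,0,0,0,1,0.115,0.231,0.14,0,0,0,1,0.115,0.231,0.19,0,0,0,1,0.115,0.231,0.2125,0,0,0,1,0.115,0.231,0.2125,0,0,0,0,0.115,0.231,0.2125,0,0,0,0,0.115,0.231,0.2125,0,0,0,0,0.115,0.231,0.2125,0,0,0,0,0.115,0.231,0.2125,0,0,0,0,0.115,0.231,0.2125,0,0,0,0,0.115,0.231,0.2125,0,0,0,0,0.115,0.231,0.2125,0,0,0], grip_force=40)

```text
clock: 15.58
position: [647.5, 101.7, 33.3]
tool_rot: [1.0, 0.0, 0.002, -0.0]
force: [-1.5, 0.8, 6.2]
gripper_width: 41.2
```

Request:
drive_tool(rows=[0,0,0,-0.07,0,0,0,0,0,0,-0.14,0,0,0,0,0,0,-0.2,0,0,0,0,-0.0555,0.4875,-0.2125,0,0,0,0,-0.0555,0.4875,-0.2125,0,0,0,0,-0.0555,0.4875,-0.2125,0,0,0,0,-0.0555,0.4875,-0.2125,0,0,0,0,-0.0555,0.4875,-0.2125,0,0,0,0,-0.0555,0.4875,-0.2125,0,0,0,0,-0.0555,0.4875,-0.2125,0,0,0,0,-0.0555,0.4875,-0.2125,0,0,0,0,-0.0555,0.4875,-0.2125,0,0,0,0,-0.0555,0.4875,-0.2125,0,0,0])

```text
clock: 17.2
position: [602.5, -287.2, 201.4]
tool_rot: [1.0, 0.001, 0.0, -0.0]
force: [-0.5, 0.9, -0.2]
gripper_width: 41.6
```

```bash
python3 - <<'E'
from h import *
p,w,s=wristw("w6"); np.save("pics/w6.npy",w); print(s["position"],s["gripper_width"])
E
```

```text
[ 602.479  -287.228   201.4028] 41.563393138542075
```

View pics/w6.png

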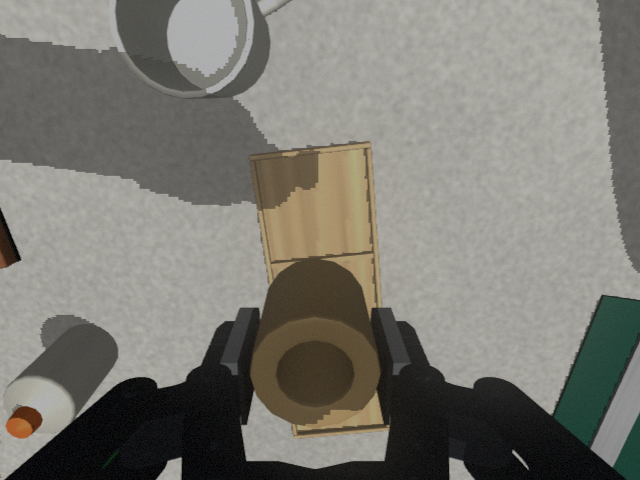

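```bash
python3 - <<'E'
from h import *
w=np.load("pics/w6.npy"); 
for u,v in [(250,159),(370,144),(296,435),(388,430),(272,262),(374,251)]:
    print((u,v),w[v-1:v+2,u-1:u+2].reshape(-1,3).mean(0), w[v,u])
E
```

```text
(250, 159) [ 640.5174 -240.2057    8.1996] [ 640.5849 -240.2775    8.6736]
(370, 144) [ 651.3356 -330.3383    3.5325] [ 651.7474 -329.824     7.4834]
(296, 435) [ 381.0457 -271.7669    8.0065] [ 380.6292 -271.7436    7.5691]
(388, 430) [ 462.6553 -340.692    89.1687] [ 387.5444 -358.5913    8.3975]
(272, 262) [ 556.1037 -253.8788    4.742 ] [ 556.0302 -253.8603    4.5684]
(374, 251) [ 567.1307 -336.8178    7.8688] [ 567.2142 -336.785     8.0924]
```

Request:
drive_tool(rows=[0,0,0.001,0.07,0,0,0,0,0,0.001,0.14,0,0,0,0,0,0.001,0.185,0,0,0,0,0,0.001,0.2,0,0,0,0,0,0.001,0.206,0,0,0,0,0,0.001,0.2075,0,0,0,0,0,0.001,0.2075,0,0,0,1,0,0.001,0.2075,0,0,0,1,0,0.001,0.2075,0,0,0,1,0,0.001,0.2075,0,0,0,1,0,0.001,0.2075,0,0,0,1,0,0.001,0.2075,0,0,0,1,0,0.001,0.13,0,0,0,1,0,0.001,0.06,0,0,0,1,0,0.001,0,0,0,0,1,0,0.001,0,0,0,0])

```text
clock: 19.25
position: [603.7, -290.2, 207.5]
tool_rot: [1.0, 0.0, 0.004, 0.002]
force: [-0.5, 1.2, -0.8]
gripper_width: 85.3
```

```bash
python3 - <<'E'
from h import *
p,w,s=wristw("w7"); print(s["position"],s["gripper_width"])
E
```

```text
[ 603.6554 -290.236   207.5175] 85.31006357408815
```

View pics/w7.png

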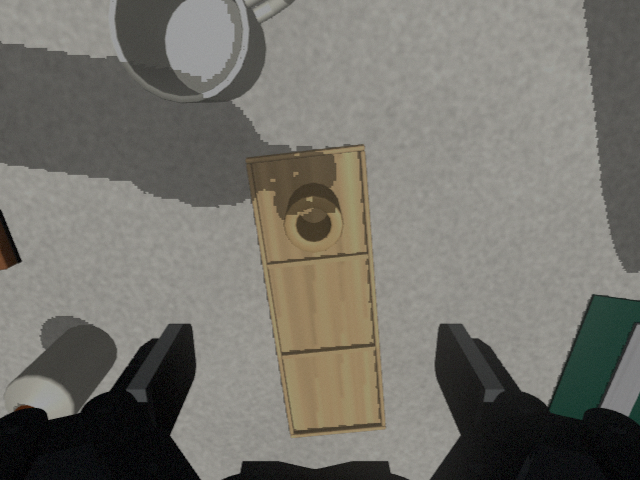

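Request:
drive_tool(rows=[1,-0.0345,-0.341,0,0,0,0,1,-0.0345,-0.341,0,0,0,0,1,-0.0345,-0.341,0,0,0,0,1,-0.0345,-0.341,0,0,0,0,1,-0.0345,-0.341,0,0,0,0,1,-0.0345,-0.341,0,0,0,0,1,-0.0345,-0.341,0,0,0,0,1,-0.0345,-0.341,0,0,0,0])

```text
clock: 20.3
position: [574.4, -17.6, 200.7]
tool_rot: [1.0, -0.001, -0.0, 0.0]
force: [1.0, 0.6, 0.6]
gripper_width: 85.1
```

```bash
python3 - <<'E'
from h import *
p,w,s=wristw("w8"); print(s["position"],s["gripper_width"])
q=w[(abs(w[...,0]-575)<30)&(abs(w[...,1]+16)<30)&(w[...,2]>55)&(w[...,2]<80)]; print("stamp",len(q),(q.min(0)+q.max(0))/2,q.max(0))
q=w[(abs(w[...,0]-470)<40)&(abs(w[...,1]+85)<40)&(w[...,2]>85)&(w[...,2]<110)]; print("tall",len(q),(q.min(0)+q.max(0))/2,q.max(0))
E
```

```text
[574.3843 -17.5656 200.7003] 85.11507810949868
stamp 1168 [574.9723 -16.7649  61.7224] [587.672   -4.1095  68.2774]
tall 875 [472.0349 -86.2439  92.5051] [482.5523 -74.9313 100.0101]
```

View pics/w8.png

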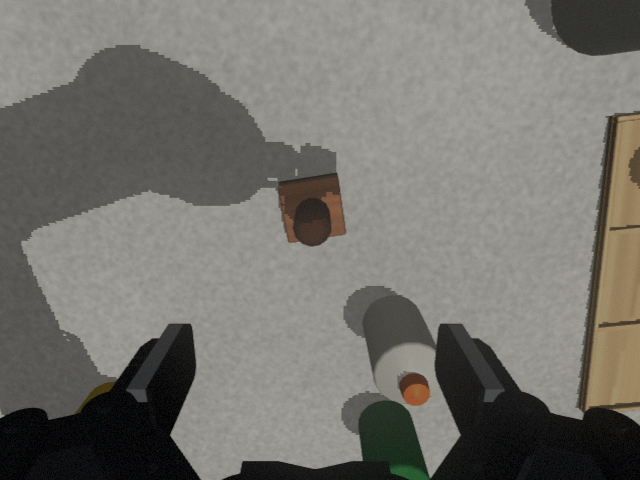

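Stamp position is confirmed at (575, -16.7), with its handle at pixel (313,220). I'll descend and grip.

Request:
drive_tool(rows=[1,0,0,0.07,0,0,0,1,0,0,0.14,0,0,0,1,0,0,0.185,0,0,0,1,0,0,0.199,0,0,0,1,0,0,0.199,0,0,0,0,0,0,0.199,0,0,0,0,0,0,0.199,0,0,0,0,0,0,0.199,0,0,0,0,0,0,0.199,0,0,0,0,0,0,0.199,0,0,0,0,0,0,0.199,0,0,0,0,0,0,0.199,0,0,0,0,0,0,0.199,0,0,0,0,0,0,0.199,0,0,0], grip_force=40)

```text
clock: 22.1
position: [574.8, -16.5, 42.8]
tool_rot: [1.0, 0.0, 0.001, 0.0]
force: [-1.7, 0.9, 5.5]
gripper_width: 24.6
```

Request:
drive_tool(rows=[0,0,0,-0.07,0,0,0,0,0,0,-0.14,0,0,0,0,0,0,-0.19,0,0,0,0,-0.0748,0.3535,-0.199,0,0,0,0,-0.0748,0.3535,-0.199,0,0,0,0,-0.0748,0.3535,-0.199,0,0,0,0,-0.0748,0.3535,-0.199,0,0,0,0,-0.0748,0.3535,-0.199,0,0,0,0,-0.0748,0.3535,-0.199,0,0,0,0,-0.0748,0.3535,-0.199,0,0,0,0,-0.0748,0.3535,-0.199,0,0,0])

```text
clock: 23.48
position: [514.9, -298.4, 200.9]
tool_rot: [1.0, 0.001, -0.0, -0.0]
force: [0.2, 0.5, -2.0]
gripper_width: 25.0
```

```bash
python3 - <<'E'
from h import *
p,w,s=wristw("w9"); print(s["position"],s["gripper_width"])
E
```

```text
[ 514.8822 -298.4455  200.9421] 24.988061008927307
```

View pics/w9.png

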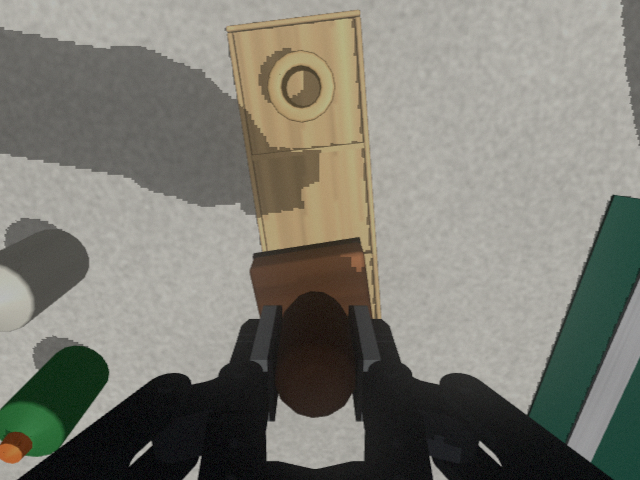

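Request:
drive_tool(rows=[0,0,0,0.07,0,0,0,0,0,0,0.14,0,0,0,0,0,0,0.175,0,0,0,0,0,0,0.188,0,0,0,0,0,0,0.193,0,0,0,0,0,0,0.194,0,0,0,0,0,0,0.194,0,0,0,1,0,0,0.194,0,0,0,1,0,0,0.194,0,0,0,1,0,0,0.194,0,0,0,1,0,0,0.194,0,0,0,1,0,0,0.194,0,0,0,1,0,0,0.194,0,0,0,1,0,0,0.12,0,0,0,1,0,0,0.05,0,0,0,1,0,0,0,0,0,0,1,0,0,0,0,0,0])

```text
clock: 25.65
position: [516.0, -300.1, 206.0]
tool_rot: [1.0, 0.0, 0.004, 0.001]
force: [-0.1, 0.5, -0.8]
gripper_width: 85.4
```

```bash
python3 - <<'E'
from h import *
p,w,s=wristw("w10"); print(s["position"],s["gripper_width"])
E
```

```text
[ 516.014  -300.1211  206.0445] 85.41579667118104
```

View pics/w10.png

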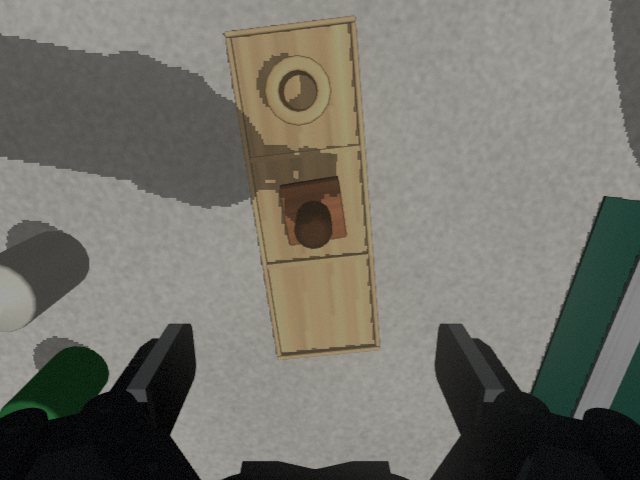

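Request:
drive_tool(rows=[1,-0.0556,-0.2666,0,0,0,0,1,-0.0556,-0.2666,0,0,0,0,1,-0.0556,-0.2666,0,0,0,0,1,-0.0556,-0.2666,0,0,0,0,1,-0.0556,-0.2666,0,0,0,0,1,-0.0556,-0.2666,0,0,0,0,1,-0.0556,-0.2666,0.06,0,0,0,1,-0.0556,-0.2666,0.12,0,0,0,1,-0.0556,-0.2666,0.17,0,0,0,1,-0.0556,-0.2666,0.1875,0,0,0,1,-0.0556,-0.2666,0.1875,0,0,0,0,-0.0556,-0.2666,0.1875,0,0,0,0,-0.0556,-0.2666,0.1875,0,0,0,0,-0.0556,-0.2666,0.1875,0,0,0,0,-0.0556,-0.2666,0.1875,0,0,0,0,-0.0556,-0.2666,0.1875,0,0,0,0,-0.0556,-0.2666,0.1875,0,0,0,0,-0.0556,-0.2666,0.1875,0,0,0], grip_force=40)

```text
clock: 27.95
position: [471.3, -85.9, 53.1]
tool_rot: [1.0, 0.0, 0.002, 0.0]
force: [-0.9, 1.3, 5.0]
gripper_width: 50.7
```

Request:
drive_tool(rows=[0,0,0,-0.07,0,0,0,0,0,0,-0.14,0,0,0,0,0,0,-0.1875,0,0,0,0,-0.0536,0.279,-0.1875,0,0,0,0,-0.0536,0.279,-0.1875,0,0,0,0,-0.0536,0.279,-0.1875,0,0,0,0,-0.0536,0.279,-0.1875,0,0,0,0,-0.0536,0.279,-0.1875,0,0,0,0,-0.0536,0.279,-0.1875,0,0,0,0,-0.0536,0.279,-0.1875,0,0,0])

```text
clock: 29.2
position: [427.5, -308.4, 201.3]
tool_rot: [1.0, 0.001, 0.0, -0.0]
force: [0.8, -0.3, -1.3]
gripper_width: 50.6
```

```bash
python3 - <<'E'
from h import *
p,w,s=wristw("w11"); print(s["position"],s["gripper_width"])
E
```

```text
[ 427.5434 -308.4485  201.2674] 50.61349052335394
```

View pics/w11.png

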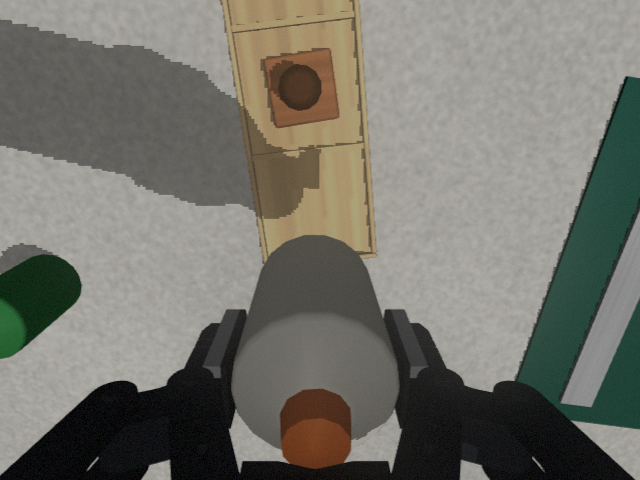

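Request:
drive_tool(rows=[0,0,0,0.07,0,0,0,0,0,0,0.13,0,0,0,0,0,0,0.165,0,0,0,0,0,0,0.177,0,0,0,0,0,0,0.1815,0,0,0,0,0,0,0.1825,0,0,0,0,0,0,0.1825,0,0,0,1,0,0,0.1825,0,0,0,1,0,0,0.1825,0,0,0,1,0,0,0.1825,0,0,0,1,0,0,0.1825,0,0,0,1,0,0,0.1825,0,0,0,1,0,0,0.11,0,0,0,1,0,0,0.04,0,0,0,1,0,0,-0.03,0,0,0,1,0,0,-0.06,0,0,0,1,0,0,-0.06,0,0,0,1,0,0,-0.06,0,0,0])

```text
clock: 31.5
position: [427.0, -309.0, 247.9]
tool_rot: [1.0, 0.0, -0.001, -0.0]
force: [0.9, -0.5, -0.1]
gripper_width: 85.4
```

Request:
drive_tool(rows=[1,0,-0.38,0,0,0,0,1,0,-0.38,0,0,0,0,1,0,-0.38,0,0,0,0,1,0,-0.38,0,0,0,0,1,0,-0.38,0,0,0,0,1,0,-0.38,0,0,0,0,1,0,-0.38,0,0,0,0,1,0,-0.38,0,0,0,0])

```text
clock: 32.5
position: [427.2, -6.4, 248.7]
tool_rot: [1.0, -0.001, -0.0, 0.0]
force: [0.0, 0.2, -0.3]
gripper_width: 85.2
```

```bash
python3 - <<'E'
from h import *
for n in("top","side"):
    p,d=manip.read_camera(n); cv2.imwrite(f"pics/{n}f.png",p[:,:,::-1]); w=bp(n,d)
    for nm,x,y,z0,z1 in[("tall",427.6,-308.8,90,112),("stamp",515,-299,60,80),("small",602.4,-289,45,62),("short",554.6,286.6,60,82),("large",469,306,45,62),("mug",722,-217,80,95),("jar",722,228,48,65),("box",774,22,42,52)]:
        r=45 if nm!="box" else 90
        q=w[(abs(w[...,0]-x)<r)&(abs(w[...,1]-y)<r)&(w[...,2]>z0)&(w[...,2]<z1)]
        print(n,nm,len(q),((q.min(0)+q.max(0))/2).round(1) if len(q) else '', q[:,2].max().round(1) if len(q) else '')
E
```

```text
top tall 227 [ 429.  -307.5   99.1] 108.2
top stamp 207 [ 515.9 -298.9   68.7] 77.3
top small 380 [ 603.4 -289.2   52. ] 59.1
top short 143 [555.6 285.4  69.7] 79.3
top large 729 [468.8 305.4  52.2] 59.2
top mug 415 [ 722.4 -217.2   85.3] 90.5
top jar 613 [722.6 229.4  54.1] 59.9
top box 3444 [785.   22.6  46.4] 50.9
side tall 241 [ 424.4 -310.7   97.5] 104.9
side stamp 249 [ 512.3 -300.1   66.8] 73.5
side small 427 [ 602.6 -290.3   50.5] 56.0
side short 68 [553.3 283.5  66.4] 72.7
side large 379 [465.7 305.1  50.3] 55.4
side mug 342 [ 721.1 -217.8   83.2] 86.3
side jar 201 [719.6 228.9  52.4] 56.7
side box 1207 [782.5  20.6  44.7] 47.4
```

View pics/topf.png

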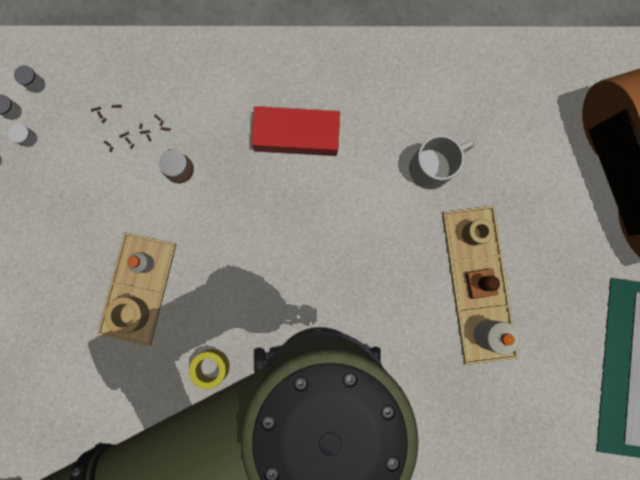

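View pics/sidef.png

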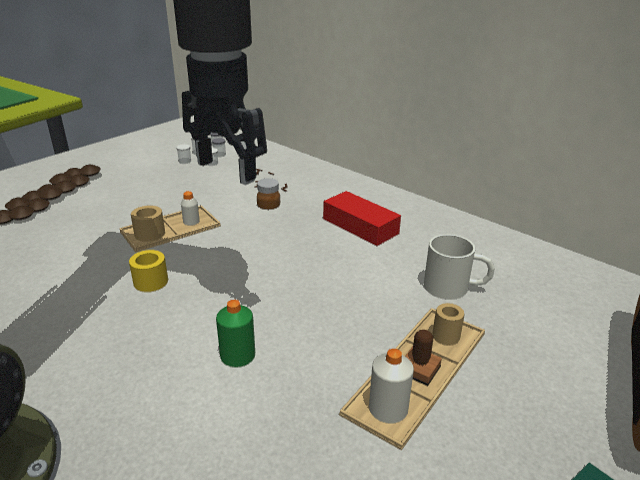

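All five things stand upright within about 4 mm of their compartment centres in both views, and nothing else has moved. Handing in.

```bash
python3 -c "
from workcell import manip
print(manip.sign_off())"
```

```text
the job is handed in; nothing more can be done
None
```

Both kits are made up and the job is handed in, at about 33 s of the 136 s allowed.
- **Long tray:** it holds the small roll (far compartment), the stamp (middle) and the tall bottle (near).
- **Short tray:** it holds the short bottle (far) and the large tan roll (near).

**Last checks:** in the final top and side views all five things stand upright on their tray floors, within about 4 mm of the compartment centres, where 15 mm is allowed. The mug, jar and red box read as they did at the start, and the green bottle and yellow roll were not touched. The gripper is open and clear of everything.

**What disagreed:**
- The top and side cameras differed by up to about 5 mm in position. They also differed by about 2 mm in height, with the top camera reading higher.
- My side-view corner readings of the short tray were several millimetres off, so I used the top and wrist views for that tray.
- The tool stood 2–3 mm above its commanded height while gripping, which I allowed for when setting down.

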